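# Centre a culture dish on a shaker carriage by tapping

## Task

Get the bench shaker ready to run: tap the lidded culture dish gently, from one end and then from the other, until it sits centred on the line across the carriage and the carriage itself has come back to the middle of the shaker, its line in line with the one on the housing. Push on the dish only, not on the shaker or its carriage, keep the dish flat on the carriage, and leave the glassware and the weight around it standing where they are.

Things in the scene. Friction and masses are not known exactly. Their poses are not given: they have to be found in the camera images.
- dish: Round white lidded culture dish, closed upright cylinder 110 mm diameter (lid rim 112 mm), 43 mm high, about 0.5 to 0.7 kg, too wide to grip. Origin: centre of its underside. It lies loose on the shaker's carriage between two rails and slides only along them (3 mm play each side across them). It starts 25 to 60 mm from the carriage's cross line, on either side.
- shaker: Bench shaker, fixed to the table: white housing 220 mm (its x) by 360 mm (its y) by 70 mm high, with a black line 4 mm wide across its deck and faces at its middle (y = 0). Origin: centre of its underside. x across, y along the direction in which its carriage slides, z up. Its position and yaw vary.
- carriage_mark (a point): Centre of the carriage's upper surface, 84 mm above the table, where its black cross line (along x) meets a short one along y; axes as the shaker's; moves with the carriage, an aluminium plate 170 (x) by 320 (y) by 8 mm with two steel rails along y, 10 mm wide, 12 mm high, 116 mm between inner faces, ends open. Black ticks on rails and edges repeat the cross line.
- carriage (a joint): Carriage displacement along the shaker's +y (m), 0 = lines of carriage and housing agree, stops at +-0.045. Centring spring 120 N/m, dry friction 1.2 N, some damping: it returns by itself only to about 10 mm off and may start 8 mm off. A push on the dish first carries the carriage along; the dish slips on it only above an unknown 2.4 to 5 N (carriage some 10 to 32 mm out). Near 0 they move as one.
- reagent_bottle: Amber bottle, 68 mm diameter, 140 mm high, standing beside the shaker; leave alone. Origin: centre of its underside.
- beaker: Glass beaker, 72 mm diameter, 90 mm high, standing beside the shaker; leave alone. Origin: centre of its underside.
- jar: Glass jar with steel cap, 64 mm diameter, 85 mm high, standing beside the shaker; leave alone. Origin: centre of its underside.
- petri_stack: Stack of clear dishes, 90 mm diameter, 60 mm high, on the table off the shaker's +y end; leave alone. Origin: centre of its underside.
- brass_weight: Brass laboratory weight with a neck and knob, 50 mm diameter, 74 mm high, on the table off the shaker's -y end; leave alone. Origin: centre of its underside.
Mind the look-alikes: they are no part of the job. What is shaped like the dish but green is not meant.

How it is judged:
On the way:
1. the dish has been brought onto the carriage's cross line (y of dish in the frame of carriage_mark between -0.006 and 0.006 m), for 0.2 s.
At the end, for the whole second after the job is handed in: The dish lies flat and at rest on the carriage between the rails, its centre within 6 mm of the carriage's cross line, and the carriage rests within 5 mm of the middle of the shaker (all of step 1 and x of dish in the frame of carriage_mark between -0.006 and 0.006 m and z of dish in the frame of carriage_mark below 0.003 m and angle between dish's own z axis and vertical below 0.05 rad and value of joint carriage between -0.005 and 0.005 m and linear speed of dish below 0.01 m/s); the robot touches nothing.
It fails at once if the dish is struck or pushed hard (over 18 N) (contact force between any of the fingers, the arm and dish above 18 N).
It fails at once if the robot pushes on the shaker or its carriage (over 3 N) (contact force between any of the fingers, the arm and shaker above 3 N).
It fails at once if the dish is tipped or lifted (angle between dish's own z axis and vertical above 0.2 rad or z of dish in the frame of carriage_mark above 0.015 m).
It fails at once if glassware or the weight is knocked over or shoved more than 25 mm (distance of any of reagent_bottle, beaker, jar, petri_stack, brass_weight from where it was at the start of the episode above 0.025 m).
It also fails if it takes over 61 s, if anything falls off the work surface, if the arm or the gripper's body presses on something with over 40 N, if the wrist force passes 120 N, or if a joint passes its speed limit or range.

## Robot

A 6-joint arm with a two-finger parallel gripper is mounted at the origin on the work surface. World frame = base frame: x ahead of the robot, y to its left, z up, the work surface at z = 0. Lengths are in m, angles in rad, forces in N, time in s.
With the tool pointing down it reaches from about 0.25 to 0.725 m from the base axis. Payload 4 kg.
Tool frame: the origin (TCP) lies at the very end of the fingers, on their centre line; the grasp point (between the pads) lies 19 mm behind it; y points along the fingers, z is the direction in which the jaws open and shut, and the axes are right-handed (so a half turn about y gives the same grasp; the last joint's range is limited). The gripper opens to 85 mm and grips with 20 to 120 N. Pads are 22 mm wide; open, the fingers measure 114 mm over their backs; the gripper's body (76 mm by 85 mm) begins 54 mm behind the grasp point. The pads swing forward as they close: fully open they stand 13 mm farther back than shut.
Start: joints at [-1.272, 0.241, 0.005, 1.335, 0, 1.571], TCP at [0.147, -0.478, 0.231] pointing down, gripper open.
Joint ranges: [-2.72, 2.72], [-1.05, 1.87], [-1.09, 1.28], [-1.99, 2.15], [-1.42, 1.44], [-3.14, 3.14]. Speed limits (rad/s): [2.79, 2.79, 3.14, 3.14, 3.14, 3.14].

## Interface

Orientations are given as a unit quaternion [x, y, z, w].
In Python, from workcell import bot gives the robot as it stands. The module is installed in compiled form; this text tells all that it offers.
- The arm moves only by the tool move_arm, never from a script. Its argument "increments" is a list of rows, each an object with "grip": the closure, from 0 (fully open) to 1 (shut); "linear": the shift along the tool's x, y, z scaled (see below), a list of three; "twist": the turn about the tool's y scaled (see below). A call has exactly 5 rows; each row shifts and turns the pose as measured when the row begins, along the tool's axes as they then stand; what a row does not reach is not made up. The controller multiplies each number of a shift by 0.2 m and each number of a turn by 2 rad. A row lasts 1/10 s, in which the tool goes at most 50 mm and 8.59 degrees, less where a joint would pass 70% of its speed; a pose out of reach is approached as far as the arm can. A call with a number of a shift or a turn outside -1 to 1 is refused whole. A call with a gripper value outside its range is refused whole. The fingers move at their own pace and stop on an object; the grip force is fixed at half the most. Time passes only in rows, so rows that do not move let the fingers close, or fill a call up. It gives the time, the measured TCP pose, the force and the opening at its end, in the units of the state.
- bot.get_obs(): the state, without advancing time (a new reading comes with each control period).
- bot.camera(name): name is "scene" or "top" or "wrist"; returns (picture, depth): 420x560x3 uint8, blue, green, red; 420x560 float32, m along the optical axis (not along the pixel's ray), 0 where there is no reading.
- bot.camera_params(name): a dict with "camera_matrix" (3x3 intrinsics, pixels), "rvec" (rotation vector, rad) and "tvec" (3), from world to camera coordinates, as OpenCV has them; the wrist camera has in their place "T_tool_cam" (4x4, takes a point from camera to tool coordinates, whose origin is the TCP and whose axes are the tool frame's). Camera axes: x right, y down, z forward; pixel columns grow to the right and rows downward; lengths in m; the calibration is good to about 2 mm. A picture is of the moment at which its call begins: read the wrist's pose just before it. camera_params takes no time and is no camera call.
- bot.job_done(): hands the job in, once; it reports no verdict.
The state is a dict: "clock": time; "joint_pos": joint angles; "joint_vel": joint speeds; "tau": joint torques, N m; "eef_pos": TCP position; "tool_rot": TCP orientation; "ft_force": force on the tool from outside, world axes, zero at the start; "ft_torque": the same for the moment, N m; "grip_width": finger opening in m.
Only numpy, scipy, OpenCV 4.12 (cv2) and the standard library are available. Lean on these libraries where they do the work, as an engineer would, in place of code of your own. Each camera call takes 0.05 s, during which the arm holds its last target. There are 200 camera calls.

## Working session

There is one attempt and no reset: what is moved stays moved. The work goes in short steps, Python scripts to look and compute and a tool call to move; the robot and the scene stay as the last step left them, time stands still between calls to the robot, and variables do not carry over. Pictures are saved under pics/ and viewed, about 8 in all and at most 12, crops included, and the job is handed in when it is done.

Besides the shell and the picture viewer there is one more tool, called after "Request:" in YAML: its name, and indented under it one key for each argument. move_arm: Moves the arm, as the interface text tells. Its arguments: {"type":"object","properties":{"increments":{"type":"array"}},"required":["increments"]}

```bash
mkdir -p pics
python3 - <<'E'
from workcell import bot
import cv2
import numpy as np
o=bot.get_obs(); print({k:np.round(v,3).tolist() for k,v in o.items()})
for n in("top","scene"):
    p,d=bot.camera(n); cv2.imwrite(f"pics/{n}0.png",p); np.save(f"pics/{n}0.npy",d)
    c=bot.camera_params(n); print(n,c)
print(bot.camera_params("wrist"))
E
```

```text
{'clock': 0.0, 'joint_pos': [-1.272, 0.241, 0.004, 1.335, -0.0, 1.571], 'joint_vel': [-0.001, -0.001, -0.001, 0.0, -0.0, -0.001], 'tau': [-0.001, -37.232, 25.241, 0.017, -0.0, 0.0], 'eef_pos': [0.147, -0.477, 0.23], 'tool_rot': [-0.105, 0.7, -0.698, 0.105], 'ft_force': [0.221, 0.391, 0.148], 'ft_torque': [-0.041, 0.023, -0.018], 'grip_width': 0.086}
top {'camera_matrix': array([[400.10710775,   0.        , 276.9253039 ],
       [  0.        , 400.10710775, 214.5895015 ],
       [  0.        ,   0.        ,   1.        ]]), 'rvec': array([ 2.18540517, -2.18773316,  0.12747763]), 'tvec': array([0.00839199, 0.56838354, 0.97085244])}
scene {'camera_matrix': array([[447.33209413,   0.        , 274.47231355],
       [  0.        , 447.33209413, 217.87376303],
       [  0.        ,   0.        ,   1.        ]]), 'rvec': array([ 2.0543509 ,  1.32693094, -0.56359838]), 'tvec': array([-0.25340199, -0.29185436,  1.42011003])}
{'camera_matrix': array([[355.08316744,   0.        , 282.65890209],
       [  0.        , 355.08316744, 207.88787266],
       [  0.        ,   0.        ,   1.        ]]), 'T_tool_cam': array([[ 5.50302392e-04,  9.56075534e-01,  2.93119889e-01,
        -7.44021629e-02],
       [-1.65892531e-04, -2.93119842e-01,  9.56075693e-01,
        -1.42826405e-01],
       [ 9.99999835e-01, -5.74757141e-04, -2.69876042e-06,
         2.94581051e-04],
       [ 0.00000000e+00,  0.00000000e+00,  0.00000000e+00,
         1.00000000e+00]])}
```

View pics/top0.png

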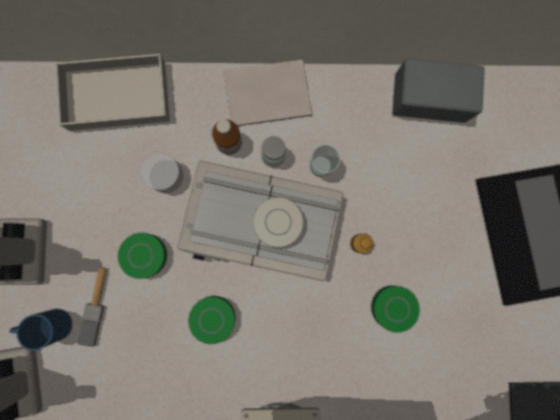

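View pics/scene0.png

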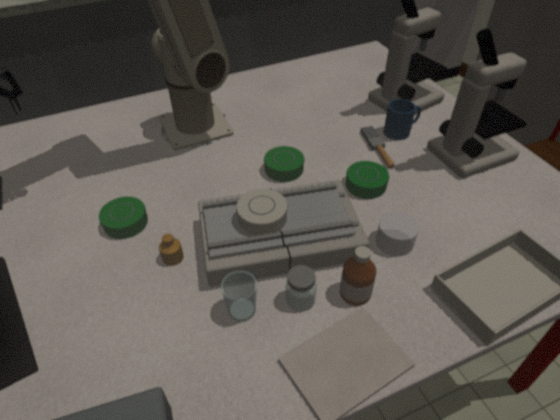

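Top view: the shaker is centred near (262,222), with the dish at (278,222) right of the line, towards the brass weight (363,243), which marks the shaker's -y end. The petri stack is at (163,172), the +y end. Next I'll zoom in.

```bash
cat > h.py <<'E'
import cv2, numpy as np
def ray(c,px,z):
    R=cv2.Rodrigues(c["rvec"])[0]; t=c["tvec"]; px=np.atleast_2d(np.float64(px))
    d=np.c_[px,np.ones(len(px))]@np.linalg.inv(c["camera_matrix"]).T@R
    o=-R.T@t; return o+d*((z-o[2])/d[:,2])[:,None]
def proj(c,P):
    return cv2.projectPoints(np.float64(P).reshape(-1,3),c["rvec"],c["tvec"],c["camera_matrix"],None)[0][:,0]
def cloud(c,depth):
    v,u=np.mgrid[:420,:560]; R=cv2.Rodrigues(c["rvec"])[0]
    p=np.stack([u,v,np.ones_like(u)],-1)@np.linalg.inv(c["camera_matrix"]).T*depth[...,None]
    return (p-c["tvec"])@R
E
python3 - <<'E'
from workcell import bot
import cv2,numpy as np
from h import *
p=cv2.imread("pics/top0.png"); c=bot.camera_params("top"); d=np.load("pics/top0.npy")
g=cv2.resize(p[150:290,165:385],None,fx=3.6,fy=3.6,interpolation=cv2.INTER_CUBIC)
g=cv2.convertScaleAbs(g,alpha=1.6); cv2.imwrite("pics/crop0.png",g)
P=cloud(c,d); Z=P[...,2]
for lo,hi in((.06,.078),(.079,.088),(.09,.1),(.115,.14)):
    m=((Z>lo)&(Z<hi)).astype(np.uint8); m[:150]=0;m[290:]=0;m[:,:165]=0;m[:,385:]=0
    n,l,s,ce=cv2.connectedComponentsWithStats(m)
    for i in range(1,n):
        if s[i,4]>60:
            q=P[l==i]; r=cv2.minAreaRect(np.float32(q[:,:2])); print(lo,s[i],q.mean(0).round(4),np.round(r[0],4),np.round(r[1],4),round(r[2],1))
E
```

```text
0.06 [165 154  12  31 142] [0.6751 0.2683 0.0612] [0.6759 0.2653] [0.0736 0.0266] 1.4
0.06 [ 177  161  166  120 3942] [0.55   0.0662 0.0692] [0.5517 0.0476] [0.3603 0.222 ] 77.6
0.06 [360 238  11  10  95] [ 0.4976 -0.2002  0.0716] [ 0.4978 -0.2005] [0.0245 0.0215] 89.5
0.079 [262 150  23   9 157] [0.7095 0.0183 0.0843] [0.7077 0.0183] [0.0524 0.0204] 89.7
0.079 [205 171 133  35 849] [0.6262 0.0243 0.0834] [0.6261 0.0236] [0.3182 0.0161] 77.5
0.079 [ 192  182  144   77 4779] [0.5527 0.0529 0.0835] [0.5511 0.0402] [0.3199 0.1165] 77.6
0.079 [190 234 135  36 996] [0.4761 0.0567 0.0833] [0.476  0.0566] [0.3197 0.017 ] 77.6
0.09 [203 177 134  33 593] [0.6121 0.0279 0.0952] [0.6121 0.0265] [0.3185 0.0109] 77.8
0.09 [190 230 136  33 600] [0.4892 0.054  0.0953] [0.4893 0.0541] [0.3182 0.01  ] 77.6
0.115 [ 253  197   50   50 1940] [0.5433 0.0094 0.1261] [0.5442 0.0089] [0.11   0.1103] 90.0
```

View pics/crop0.png

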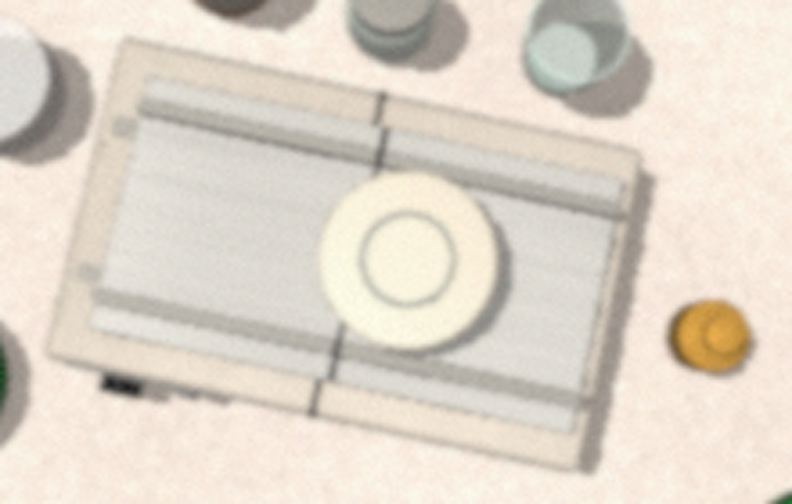

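```bash
cat >> h.py <<'E'
from scipy.spatial.transform import Rotation as Ro
YAW=np.deg2rad(-12.5); SX=np.array([np.cos(YAW),np.sin(YAW),0]); SY=np.array([-np.sin(YAW),np.cos(YAW),0]); H=np.array([.5517,.0476,0])
def sh(p): p=np.asarray(p)-H; return np.round([p@SX,p@SY,p[2]],4)
def st(bot,goal=None):
    o=bot.get_obs(); R=Ro.from_quat(o["tool_rot"]).as_matrix()
    print("t",round(o["clock"],2),"tcp",np.round(o["eef_pos"],4),"sh",sh(o["eef_pos"]),"F",np.round(o["ft_force"],2),"Fy",round(o["ft_force"]@SY,2),"w",round(float(o["grip_width"]),3))
    a=lambda v:np.rad2deg(np.arctan2(v[1],v[0]))
    print("tool x yaw",a(R[:,0]).round(2),"z yaw",a(R[:,2]).round(2),"toolx",R[:,0].round(3),"SY yaw",np.rad2deg(YAW)+90)
    if goal is not None:
        g=H*[1,1,0]+goal[0]*SX+goal[1]*SY+[0,0,goal[2]]; print("linear/0.2:",(R.T@(g-o["eef_pos"])/.2).round(3))
E
python3 - <<'E'
from workcell import bot
from h import *
st(bot,[0,-.15,.2]); c=bot.camera_params("top"); R=cv2.Rodrigues(c["rvec"])[0]; print("cam",-R.T@c["tvec"])
print(sh([.5442,.0089,.1]),sh([.5507,.0403,.08]))
E
```

```text
t 0.1 tcp [ 0.147  -0.4773  0.2305] sh [-0.2815 -0.6     0.2305] F [-0.51  0.19 -0.79] Fy 0.07 w 0.085
tool x yaw -162.88 z yaw -72.88 toolx [-0.956 -0.294  0.   ] SY yaw 77.5
linear/0.2: [-2.336  0.155 -1.26 ]
cam [0.47756084 0.03294721 1.01810356]
[ 0.0011 -0.0394  0.1   ] [ 0.0006 -0.0073  0.08  ]
```

Request:
move_arm:
  increments:
    - {"grip":1,"linear":[-0.21,0,-0.114],"twist":0}
    - {"grip":1,"linear":[-0.21,0,-0.114],"twist":0}
    - {"grip":1,"linear":[-0.21,0,-0.114],"twist":0}
    - {"grip":1,"linear":[-0.21,0,-0.114],"twist":0}
    - {"grip":1,"linear":[-0.21,0,-0.114],"twist":0}

```text
clock: 0.6
eef_pos: [0.3152, -0.3057, 0.2276]
tool_rot: [-0.101, 0.701, -0.699, 0.099]
ft_force: [1.2, -0.5, 0.2]
grip_width: 0.0121
```

Request:
move_arm:
  increments:
    - {"grip":1,"linear":[-0.21,0,-0.114],"twist":0}
    - {"grip":1,"linear":[-0.21,0,-0.114],"twist":0}
    - {"grip":1,"linear":[-0.21,0,-0.114],"twist":0}
    - {"grip":1,"linear":[-0.21,0,-0.114],"twist":0}
    - {"grip":1,"linear":[0,0,0],"twist":-0.066}

```text
clock: 1.1
eef_pos: [0.4577, -0.16, 0.226]
tool_rot: [-0.15, 0.693, -0.689, 0.148]
ft_force: [-1.0, 0.3, -0.3]
grip_width: -0.0002
```

Request:
move_arm:
  increments:
    - {"grip":1,"linear":[0,0,0],"twist":-0.066}
    - {"grip":1,"linear":[0,0,0],"twist":-0.066}
    - {"grip":1,"linear":[0,0,0],"twist":-0.066}
    - {"grip":1,"linear":[0,0,0],"twist":-0.066}
    - {"grip":1,"linear":[0,0,0],"twist":-0.066}

```text
clock: 1.6
eef_pos: [0.4579, -0.1558, 0.2227]
tool_rot: [-0.378, 0.603, -0.594, 0.374]
ft_force: [-0.4, 0.2, 0.1]
grip_width: 0.0002
```

```bash
python3 -c "
from workcell import bot
from h import *
st(bot,[0,-.15,.2])"
```

```text
t 1.6 tcp [ 0.4579 -0.1558  0.2227] sh [-0.0476 -0.2189  0.2227] F [-0.4   0.22  0.13] Fy 0.13 w 0.0
tool x yaw -115.74 z yaw -25.74 toolx [-0.434 -0.901 -0.002] SY yaw 77.5
linear/0.2: [-0.39   0.113  0.154]
```

Request:
move_arm:
  increments:
    - {"grip":1,"linear":[0,0,0],"twist":-0.066}
    - {"grip":1,"linear":[0,0,0],"twist":-0.06}
    - {"grip":1,"linear":[-0.12,0,0.08],"twist":0}
    - {"grip":1,"linear":[-0.12,0,0.08],"twist":0}
    - {"grip":1,"linear":[-0.1,0,0.08],"twist":0}

```text
clock: 2.1
eef_pos: [0.5154, -0.098, 0.2201]
tool_rot: [-0.453, 0.551, -0.539, 0.448]
ft_force: [0.2, -1.2, 1.2]
grip_width: -0.0
```

```bash
python3 -c "
from workcell import bot
from h import *
st(bot,[0,-.15,.1])
p,d=bot.camera('wrist'); cv2.imwrite('pics/w1.png',p)"
```

```text
t 2.1 tcp [ 0.5154 -0.098   0.2201] sh [-0.0039 -0.15    0.2201] F [ 0.21 -1.25  1.18] Fy -1.17 w -0.0
tool x yaw -100.88 z yaw -10.87 toolx [-0.189 -0.982 -0.005] SY yaw 77.5
linear/0.2: [0.004 0.6   0.031]
```

View pics/w1.png

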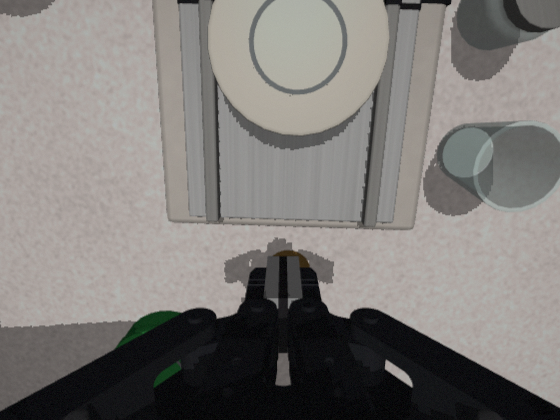

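The wrist view shows the dish (298,40) between the rails, and the closed fingertips at (285,258) off the open -y end. The way down is clear.

Request:
move_arm:
  increments:
    - {"grip":1,"linear":[0,0.15,0.03],"twist":0.014}
    - {"grip":1,"linear":[0,0.15,0],"twist":0}
    - {"grip":1,"linear":[0,0.15,0],"twist":0}
    - {"grip":1,"linear":[0,0.12,0],"twist":0}
    - {"grip":1,"linear":[0,0,0],"twist":0}

```text
clock: 2.65
eef_pos: [0.5238, -0.0937, 0.1007]
tool_rot: [-0.446, 0.556, -0.544, 0.443]
ft_force: [-0.8, 0.3, 0.5]
grip_width: 0.0002
```

```bash
python3 -c "
from workcell import bot
from h import *
st(bot,[0,-.115,.102])
p,d=bot.camera('wrist'); cv2.imwrite('pics/w2.png',p)"
```

```text
t 2.65 tcp [ 0.5238 -0.0937  0.1007] sh [ 0.0033 -0.144   0.1007] F [-0.76  0.26  0.48] Fy 0.1 w 0.0
tool x yaw -102.12 z yaw -12.11 toolx [-0.21  -0.978 -0.007] SY yaw 77.5
linear/0.2: [-0.145 -0.005 -0.016]
```

Request:
move_arm:
  increments:
    - {"grip":1,"linear":[-0.04,0,-0.016],"twist":0}
    - {"grip":1,"linear":[-0.04,0,0],"twist":0}
    - {"grip":1,"linear":[-0.04,0,0],"twist":0}
    - {"grip":1,"linear":[-0.01,0,0],"twist":0}
    - {"grip":1,"linear":[-0.01,0,0],"twist":0}

```text
clock: 3.2
eef_pos: [0.5316, -0.0638, 0.1085]
tool_rot: [-0.443, 0.553, -0.547, 0.446]
ft_force: [0.4, 0.6, 0.3]
grip_width: 0.0004
```

Request:
move_arm:
  increments:
    - {"grip":1,"linear":[-0.01,0,0],"twist":0}
    - {"grip":1,"linear":[-0.01,0,0],"twist":0}
    - {"grip":1,"linear":[-0.01,0,0],"twist":0}
    - {"grip":1,"linear":[-0.01,0,0],"twist":0}
    - {"grip":1,"linear":[-0.01,0,0],"twist":0}

```text
clock: 3.7
eef_pos: [0.5344, -0.0541, 0.1095]
tool_rot: [-0.443, 0.552, -0.548, 0.445]
ft_force: [-0.7, -1.1, 0.2]
grip_width: 0.0
```

```bash
python3 -c "
from workcell import bot
from h import *
st(bot,[0,-.052,.101])
p,d=bot.camera('wrist'); cv2.imwrite('pics/w3.png',p)"
```

```text
t 3.7 tcp [ 0.5344 -0.0541  0.1095] sh [ 0.0051 -0.103   0.1095] F [-0.68 -1.1   0.19] Fy -1.22 w 0.0
tool x yaw -102.14 z yaw -12.14 toolx [-0.21  -0.978 -0.007] SY yaw 77.5
linear/0.2: [-0.255  0.044 -0.024]
```

View pics/w3.png

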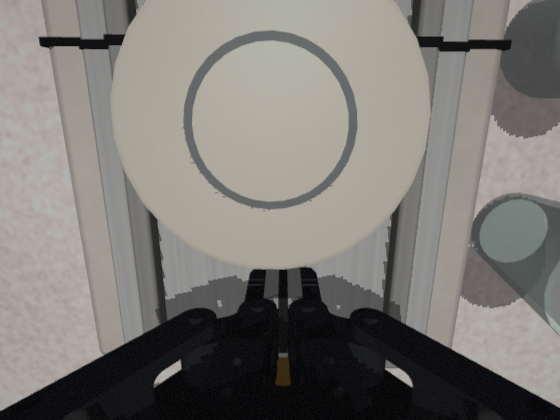

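The dish is nearly touching the fingertips at (283,268). The carriage ticks and housing line lie together at row 43. I'll lower the tool slightly and push on.

Request:
move_arm:
  increments:
    - {"grip":1,"linear":[-0.005,0.02,-0.01],"twist":0}
    - {"grip":1,"linear":[-0.01,0.015,-0.005],"twist":0}
    - {"grip":1,"linear":[-0.012,0.003,0],"twist":0}
    - {"grip":1,"linear":[-0.012,0.003,0],"twist":0}
    - {"grip":1,"linear":[-0.012,0.003,0],"twist":0}

```text
clock: 4.25
eef_pos: [0.5334, -0.0437, 0.1003]
tool_rot: [-0.443, 0.552, -0.549, 0.445]
ft_force: [-1.1, -2.5, 2.3]
grip_width: -0.0
```

Request:
move_arm:
  increments:
    - {"grip":1,"linear":[-0.012,0.003,0],"twist":0}
    - {"grip":1,"linear":[-0.012,0.003,0],"twist":0}
    - {"grip":1,"linear":[-0.012,0.003,0],"twist":0}
    - {"grip":1,"linear":[-0.012,0.003,0],"twist":0}
    - {"grip":1,"linear":[-0.012,0.003,0],"twist":0}

```text
clock: 4.75
eef_pos: [0.5361, -0.0321, 0.0977]
tool_rot: [-0.444, 0.552, -0.549, 0.444]
ft_force: [-1.3, -4.4, 3.4]
grip_width: -0.0003
```

Request:
move_arm:
  increments:
    - {"grip":1,"linear":[-0.012,0.003,0],"twist":0}
    - {"grip":1,"linear":[-0.012,0.003,0],"twist":0}
    - {"grip":1,"linear":[-0.012,0.003,0],"twist":0}
    - {"grip":1,"linear":[-0.012,0.003,0],"twist":0}
    - {"grip":1,"linear":[-0.012,0.003,0],"twist":0}

```text
clock: 5.25
eef_pos: [0.5387, -0.0207, 0.095]
tool_rot: [-0.444, 0.551, -0.55, 0.443]
ft_force: [-1.5, -5.0, 3.9]
grip_width: 0.0002
```

```bash
cat >> h.py <<'E'
def meas(bot,yr=None):
    c=bot.camera_params("top"); p,d=bot.camera("top"); P=cloud(c,d)-H; s=np.stack([P@SX,P@SY,P[...,2]],-1)
    r=(abs(s[...,0])<.1)&(abs(s[...,1])<.25)
    def rect(lo,hi,xl=.1):
        m=r&(s[...,2]>lo)&(s[...,2]<hi); q=s[m]; return q
    for sg in(-1,1):
        q=s[r&(abs(s[...,2]-.0953)<.003)&(abs(s[...,0]*sg-.063)<.008)]; 
        print("rail",sg,len(q),"y ends",np.round([q[:,1].min(),q[:,1].max()],4),"mid",round((q[:,1].min()+q[:,1].max())/2,4))
    m=(r&(abs(s[...,2]-.1262)<.004)).astype(np.uint8); cn=max(cv2.findContours(m,0,1)[0],key=cv2.contourArea)[:,0]
    q=s[cn[:,1],cn[:,0]]; print("dish circle",np.round(cv2.minEnclosingCircle(np.float32(q[:,:2]))[0],4),"r",round(cv2.minEnclosingCircle(np.float32(q[:,:2]))[1],4))
    return p
E
python3 -c "
from workcell import bot
from h import *
st(bot,[0,-.052,.101])
p=meas(bot); cv2.imwrite('pics/t4.png',p)"
```

```text
t 5.25 tcp [ 0.5387 -0.0207  0.095 ] sh [ 0.0021 -0.0695  0.095 ] F [-1.47 -5.05  3.89] Fy -5.24 w 0.0
tool x yaw -102.31 z yaw -12.31 toolx [-0.213 -0.977  0.   ] SY yaw 77.5
linear/0.2: [-0.087 -0.03  -0.01 ]
rail -1 411 y ends [-0.0396  0.19  ] mid 0.0752
rail 1 345 y ends [-0.0117  0.1899] mid 0.0891
dish circle [ 0.0006 -0.0008] r 0.056
```

Carriage is at +30 mm and the dish hasn't slipped yet (-31 mm relative). I'll continue without pressing down.

Request:
move_arm:
  increments:
    - {"grip":1,"linear":[-0.012,-0.005,0],"twist":0}
    - {"grip":1,"linear":[-0.012,-0.003,0],"twist":0}
    - {"grip":1,"linear":[-0.012,-0.003,0],"twist":0}
    - {"grip":1,"linear":[-0.012,-0.003,0],"twist":0}
    - {"grip":1,"linear":[-0.012,-0.003,0],"twist":0}

```text
clock: 5.8
eef_pos: [0.5394, -0.0065, 0.0954]
tool_rot: [-0.445, 0.553, -0.548, 0.442]
ft_force: [-0.3, -2.8, -1.3]
grip_width: -0.0001
```

```bash
python3 -c "
from workcell import bot
from h import *
st(bot,[0,-.037,.101])
p=meas(bot)"
```

```text
t 5.8 tcp [ 0.5394 -0.0065  0.0954] sh [-0.0003 -0.0555  0.0954] F [-0.31 -2.77 -1.32] Fy -2.77 w -0.0
tool x yaw -102.26 z yaw -12.26 toolx [-0.212 -0.977 -0.001] SY yaw 77.5
linear/0.2: [-0.092 -0.028  0.002]
rail -1 360 y ends [-0.0157  0.1903] mid 0.0873
rail 1 294 y ends [0.0148 0.1904] mid 0.1026
dish circle [-0.001  0.014] r 0.0559
```

Request:
move_arm:
  increments:
    - {"grip":1,"linear":[-0.012,-0.002,0],"twist":0}
    - {"grip":1,"linear":[-0.012,-0.002,0],"twist":0}
    - {"grip":1,"linear":[-0.012,-0.002,0],"twist":0}
    - {"grip":1,"linear":[-0.012,-0.002,0],"twist":0}
    - {"grip":1,"linear":[-0.012,-0.002,0],"twist":0}

```text
clock: 6.35
eef_pos: [0.5419, 0.0068, 0.0972]
tool_rot: [-0.445, 0.553, -0.548, 0.442]
ft_force: [-0.8, -2.6, -2.4]
grip_width: 0.0001
```

```bash
python3 -c "
from workcell import bot
from h import *
st(bot,[0,-.037,.101])
p=meas(bot)"
```

```text
t 6.35 tcp [0.5419 0.0068 0.0972] sh [-0.0007 -0.042   0.0972] F [-0.81 -2.63 -2.39] Fy -2.74 w 0.0
tool x yaw -102.23 z yaw -12.23 toolx [-0.212 -0.977 -0.002] SY yaw 77.5
linear/0.2: [-0.025 -0.019  0.004]
rail -1 315 y ends [0.0076 0.1894] mid 0.0985
rail 1 266 y ends [0.0407 0.1903] mid 0.1155
dish circle [-0.0019  0.0312] r 0.0552
```

Request:
move_arm:
  increments:
    - {"grip":1,"linear":[-0.012,0,0],"twist":0}
    - {"grip":1,"linear":[0,0,0],"twist":0}
    - {"grip":1,"linear":[0.02,0,0],"twist":0}
    - {"grip":1,"linear":[0.08,0,0],"twist":0}
    - {"grip":1,"linear":[0.2,0,0],"twist":0}

```text
clock: 6.9
eef_pos: [0.5323, -0.0459, 0.0983]
tool_rot: [-0.445, 0.551, -0.545, 0.448]
ft_force: [1.1, -0.3, -0.2]
grip_width: 0.0003
```

Request:
move_arm:
  increments:
    - {"grip":1,"linear":[0.2,0,0],"twist":0}
    - {"grip":1,"linear":[0.1,-0.1,0],"twist":0}
    - {"grip":1,"linear":[0,-0.2,0],"twist":0}
    - {"grip":1,"linear":[0,-0.2,0],"twist":0}
    - {"grip":1,"linear":[0,0,0],"twist":0}

```text
clock: 7.4
eef_pos: [0.5178, -0.1153, 0.202]
tool_rot: [-0.442, 0.553, -0.547, 0.447]
ft_force: [0.8, -1.0, 0.0]
grip_width: 0.0001
```

```bash
python3 -c "
from workcell import bot
from h import *
st(bot,[0,-.2,.2])
p=meas(bot);cv2.imwrite('pics/t5.png',p)"
```

```text
t 7.4 tcp [ 0.5178 -0.1153  0.202 ] sh [ 0.0022 -0.1664  0.202 ] F [ 0.83 -0.96  0.02] Fy -0.76 w 0.0
tool x yaw -102.18 z yaw -12.18 toolx [-0.211 -0.977 -0.011] SY yaw 77.5
linear/0.2: [ 0.168  0.008 -0.012]
rail -1 568 y ends [-0.1512  0.1677] mid 0.0083
rail 1 552 y ends [-0.1508  0.1684] mid 0.0088
dish circle [-0.0009  0.0074] r 0.0561
```

Carriage is at +8.5 mm and the dish is 1.1 mm off its line. Next, cross over to the +y end.

Request:
move_arm:
  increments:
    - {"grip":1,"linear":[-0.2,0,-0.01],"twist":0}
    - {"grip":1,"linear":[-0.24,0,0],"twist":0}
    - {"grip":1,"linear":[-0.24,0,0],"twist":0}
    - {"grip":1,"linear":[-0.24,0,0],"twist":0}
    - {"grip":1,"linear":[-0.24,0,0],"twist":0}

```text
clock: 7.95
eef_pos: [0.5645, 0.1099, 0.1993]
tool_rot: [-0.438, 0.558, -0.549, 0.441]
ft_force: [1.9, -0.5, 0.1]
grip_width: 0.0003
```

Request:
move_arm:
  increments:
    - {"grip":1,"linear":[-0.24,0,0],"twist":0}
    - {"grip":1,"linear":[-0.15,0,0],"twist":0}
    - {"grip":1,"linear":[0,0,0],"twist":0}
    - {"grip":1,"linear":[0,0,0],"twist":0}
    - {"grip":1,"linear":[0,0,0],"twist":0}

```text
clock: 8.45
eef_pos: [0.5804, 0.1937, 0.1938]
tool_rot: [-0.442, 0.558, -0.545, 0.442]
ft_force: [0.7, -0.1, -0.2]
grip_width: -0.0001
```

```bash
python3 -c "
from workcell import bot
from h import *
st(bot,[0,.12,.102])"
```

```text
t 8.45 tcp [0.5804 0.1937 0.1938] sh [-0.0036  0.1488  0.1938] F [ 0.67 -0.09 -0.17] Fy 0.05 w -0.0
tool x yaw -102.59 z yaw -12.58 toolx [-0.218 -0.976 -0.011] SY yaw 77.5
linear/0.2: [0.149 0.457 0.025]
```

Request:
move_arm:
  increments:
    - {"grip":1,"linear":[0.05,0.12,0.02],"twist":0}
    - {"grip":1,"linear":[0.04,0.12,0],"twist":0}
    - {"grip":1,"linear":[0,0.12,0],"twist":0}
    - {"grip":1,"linear":[0,0.07,0],"twist":0}
    - {"grip":1,"linear":[0,0,0],"twist":0}

```text
clock: 8.95
eef_pos: [0.579, 0.1669, 0.1057]
tool_rot: [-0.439, 0.56, -0.548, 0.439]
ft_force: [0.4, -0.3, -0.6]
grip_width: -0.0001
```

```bash
python3 -c "
from workcell import bot
from h import *
st(bot,[0,.085,.102])"
```

```text
t 8.95 tcp [0.579  0.1669 0.1057] sh [0.0008 0.1224 0.1057] F [ 0.41 -0.33 -0.58] Fy -0.23 w -0.0
tool x yaw -103.21 z yaw -13.2 toolx [-0.229 -0.973 -0.011] SY yaw 77.5
linear/0.2: [ 0.187  0.017 -0.002]
```

Request:
move_arm:
  increments:
    - {"grip":1,"linear":[0.05,0,0],"twist":0}
    - {"grip":1,"linear":[0.05,0,0],"twist":0}
    - {"grip":1,"linear":[0.05,0.005,0],"twist":0}
    - {"grip":1,"linear":[0.01,0.01,0],"twist":0}
    - {"grip":1,"linear":[0.01,0.005,0],"twist":0}

```text
clock: 9.45
eef_pos: [0.5723, 0.128, 0.1052]
tool_rot: [-0.436, 0.56, -0.55, 0.44]
ft_force: [0.6, -0.2, -0.2]
grip_width: -0.0001
```

```bash
python3 -c "
from workcell import bot
from h import *
st(bot,[0,.0677,.102]); meas(bot)"
```

```text
t 9.45 tcp [0.5723 0.128  0.1052] sh [0.0027 0.0829 0.1052] F [ 0.57 -0.19 -0.23] Fy -0.07 w -0.0
tool x yaw -103.48 z yaw -13.47 toolx [-0.233 -0.972 -0.013] SY yaw 77.5
linear/0.2: [ 0.076  0.015 -0.012]
rail -1 297 y ends [-0.1508  0.0208] mid -0.065
rail 1 387 y ends [-0.151   0.0751] mid -0.0379
dish circle [-0.0006  0.0073] r 0.0561
```

Request:
move_arm:
  increments:
    - {"grip":1,"linear":[0.01,0.002,-0.005],"twist":0}
    - {"grip":1,"linear":[0.01,0.002,0],"twist":0}
    - {"grip":1,"linear":[0.01,0.002,0],"twist":0}
    - {"grip":1,"linear":[0.01,0,0],"twist":0}
    - {"grip":1,"linear":[0.01,0,0],"twist":0}

```text
clock: 10.0
eef_pos: [0.5689, 0.1188, 0.1039]
tool_rot: [-0.436, 0.56, -0.55, 0.44]
ft_force: [0.1, 0.4, -0.6]
grip_width: -0.0001
```

```bash
python3 -c "
from workcell import bot
from h import *
st(bot,[0,.0677,.102]); meas(bot)"
```

```text
t 10.0 tcp [0.5689 0.1188 0.1039] sh [0.0014 0.0733 0.1039] F [ 0.08  0.39 -0.59] Fy 0.4 w -0.0
tool x yaw -103.37 z yaw -13.36 toolx [-0.231 -0.973 -0.013] SY yaw 77.5
linear/0.2: [ 0.028  0.009 -0.007]
rail -1 272 y ends [-0.1508  0.007 ] mid -0.0719
rail 1 367 y ends [-0.1509  0.0613] mid -0.0448
dish circle [-0.0004  0.007 ] r 0.056
```

Request:
move_arm:
  increments:
    - {"grip":1,"linear":[0.01,0.001,0],"twist":0}
    - {"grip":1,"linear":[0.01,0.001,0],"twist":0}
    - {"grip":1,"linear":[0.01,0,0],"twist":0}
    - {"grip":1,"linear":[0.005,0,0],"twist":0}
    - {"grip":1,"linear":[0,0,0],"twist":0}

```text
clock: 10.55
eef_pos: [0.5674, 0.1117, 0.1035]
tool_rot: [-0.436, 0.56, -0.55, 0.441]
ft_force: [-0.0, 1.4, 0.5]
grip_width: 0.0001
```

```bash
python3 -c "
from workcell import bot
from h import *
st(bot,[0,.0677,.102]); meas(bot)"
```

```text
t 10.55 tcp [0.5674 0.1117 0.1035] sh [0.0014 0.066  0.1035] F [-0.05  1.44  0.48] Fy 1.39 w 0.0
tool x yaw -103.36 z yaw -13.36 toolx [-0.231 -0.973 -0.014] SY yaw 77.5
linear/0.2: [-0.008  0.008 -0.007]
rail -1 258 y ends [-0.1562 -0.0075] mid -0.0818
rail 1 338 y ends [-0.1557  0.0468] mid -0.0544
dish circle [-0.0006  0.0015] r 0.0556
```

Request:
move_arm:
  increments:
    - {"grip":1,"linear":[0.01,0.001,0],"twist":0}
    - {"grip":1,"linear":[0.008,0.001,0],"twist":0}
    - {"grip":1,"linear":[0,0,0],"twist":0}
    - {"grip":1,"linear":[0,0,0],"twist":0}
    - {"grip":1,"linear":[0,0,0],"twist":0}

```text
clock: 11.1
eef_pos: [0.5667, 0.1084, 0.1033]
tool_rot: [-0.436, 0.56, -0.549, 0.441]
ft_force: [0.7, 1.4, 0.8]
grip_width: 0.0002
```

```bash
python3 -c "
from workcell import bot
from h import *
st(bot,[0,.0677,.102]); meas(bot)"
```

```text
t 11.1 tcp [0.5667 0.1084 0.1033] sh [0.0015 0.0626 0.1033] F [0.69 1.44 0.76] Fy 1.56 w 0.0
tool x yaw -103.34 z yaw -13.33 toolx [-0.231 -0.973 -0.015] SY yaw 77.5
linear/0.2: [-0.025  0.007 -0.008]
rail -1 256 y ends [-0.159 -0.012] mid -0.0855
rail 1 342 y ends [-0.1589  0.0423] mid -0.0583
dish circle [-0.0007 -0.0013] r 0.0558
```

Carriage is at about +0.5 mm. Retreat and check.

Request:
move_arm:
  increments:
    - {"grip":1,"linear":[-0.02,0,0],"twist":0}
    - {"grip":1,"linear":[-0.08,0,0],"twist":0}
    - {"grip":1,"linear":[-0.2,0,0],"twist":0}
    - {"grip":1,"linear":[-0.2,-0.1,0],"twist":0}
    - {"grip":1,"linear":[-0.1,-0.2,0],"twist":0}

```text
clock: 11.65
eef_pos: [0.5915, 0.2256, 0.1588]
tool_rot: [-0.439, 0.563, -0.549, 0.434]
ft_force: [0.7, -0.0, 0.1]
grip_width: -0.0002
```

Request:
move_arm:
  increments:
    - {"grip":1,"linear":[-0.1,-0.2,0],"twist":0}
    - {"grip":1,"linear":[0,-0.1,0],"twist":0}
    - {"grip":1,"linear":[0,0,0],"twist":0}
    - {"grip":1,"linear":[0,0,0],"twist":0}
    - {"grip":1,"linear":[0,0,0],"twist":0}

```text
clock: 12.15
eef_pos: [0.5987, 0.2551, 0.2237]
tool_rot: [-0.439, 0.56, -0.548, 0.439]
ft_force: [0.3, 0.6, -0.7]
grip_width: -0.0002
```

```bash
python3 -c "
from workcell import bot
from h import *
st(bot); p=meas(bot)
g=cv2.resize(p[150:290,165:385],None,fx=3.6,fy=3.6,interpolation=cv2.INTER_CUBIC)
cv2.imwrite('pics/t6.png',cv2.convertScaleAbs(g,alpha=1.6))"
```

```text
t 12.15 tcp [0.5987 0.2551 0.2237] sh [0.001  0.2127 0.2237] F [ 0.27  0.65 -0.65] Fy 0.69 w -0.0
tool x yaw -103.23 z yaw -13.22 toolx [-0.229 -0.973 -0.011] SY yaw 77.5
rail -1 567 y ends [-0.1593  0.1588] mid -0.0003
rail 1 549 y ends [-0.1595  0.1589] mid -0.0003
dish circle [-0.0005 -0.0011] r 0.0561
```

View pics/t6.png

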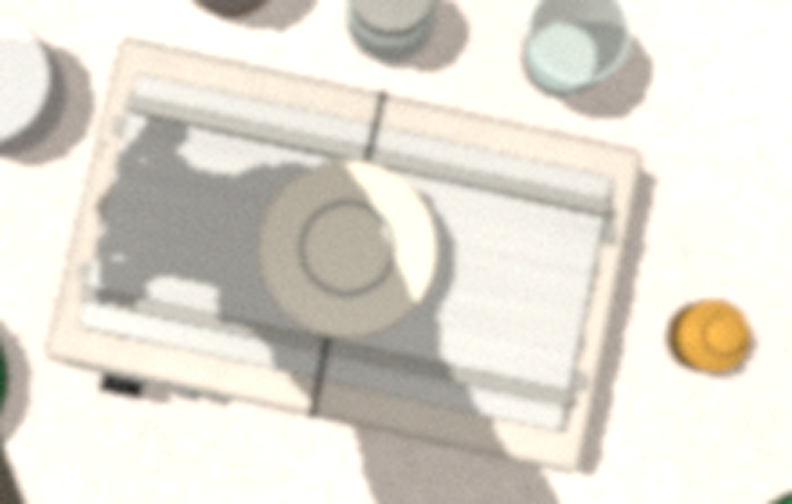

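The lines of carriage and housing run straight through at (380,120) and (320,380). The dish sits centred on them, and the weight and glassware have not moved. I'm handing in.

```bash
python3 -c "
from workcell import bot
print(bot.job_done())"
```

```text
the job is handed in; nothing more can be done
None
```

The bench shaker is ready and the job is handed in at about 12 s of the 61 s allowed; no verdict is reported back.

I pushed the dish from the -y end until it slipped about 31 mm along the carriage and the carriage was some 30 mm out. After I let go, the carriage sprang back to +8.5 mm. I then nudged the dish from the +y end, which carried the carriage back to the middle without further slipping.

Last checks, from the top camera's depth picture:

| Check | Measured | Allowed |
|---|---|---|
| Carriage from the middle of the shaker | -0.3 mm | ±5 mm |
| Dish from the carriage's cross line | about -0.8 mm | ±6 mm |
| Dish across the rails | -0.5 mm | ±6 mm |

- **Lines:** those of the carriage and the housing run straight through in the picture.
- **Glassware and weight:** those visible in the last view (beaker, jar, brass weight and part of the petri stack) looked unmoved. The amber bottle was almost outside that crop. I judged this by eye and did not measure positions.
- **Force:** the highest wrist force reading was about 6.5 N. It is only reported at the end of each move, so shorter peaks would not show.
- **Arm:** the gripper was clear of everything at hand-in.
- **Disagreement:** the distance from fingertip to dish centre came out about 5 mm different on the two sides (69 mm and 64 mm). I steered by the camera rather than by that distance, so it did not affect the result.

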